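# Snap the junction box cover home

## Robot

A 6-joint arm with a two-finger parallel gripper is mounted at the origin on the work surface; the furniture and walls round the work are solid. World frame = base frame: x ahead of the robot, y to its left, z up, the work surface at z = 0. Lengths are in m, angles in rad, forces in N, time in s.
With the tool pointing down it reaches from about 0.3 to 0.875 m from the base axis. Payload 6.4 kg.
Tool frame: the origin (TCP) lies midway between the tips of the shut fingers; the grasp point (between the pads) lies 19 mm behind it; z points along the fingers, y is the line along which they close (so a half turn about z gives the same grasp; the last joint's range is limited). The gripper opens to 85 mm and grips with 20 to 120 N. Pads are 22 mm wide; open, the fingers measure 114 mm over their backs; the gripper's body (76 mm by 85 mm) begins 54 mm behind the grasp point. The pads swing forward as they close: fully open they stand 13 mm farther back than shut.
Start: joints at [-1.476, 0.181, 1.607, -0, 1.354, -0.206], TCP at [0.17, -0.549, 0.231] pointing down, gripper open.
Joint ranges: [-2.99, 2.99], [-0.89, 2.07], [0.3, 2.58], [-1.14, 4.28], [0, 2.63], [-3.12, 3.12]. Speed limits (rad/s): [2.57, 2.57, 3.01, 3.14, 3.14, 3.14].

## Interface

Orientations are given as a unit quaternion [w, x, y, z].
In Python, from bench import * gives the robot as it stands.
- The arm moves only by the tool play_rows, never from a script. Its argument "plan" is a list of rows, each a list of 3 entries, a list of its own where there are three numbers: the finger opening in mm, from 0 to 85.4, then the shift along the tool's x, y, z normalised to -1 to 1, where 1 is 40 cm, then the turn about the tool's z normalised to -1 to 1, where 1 is pi rad. A call has 1 to 10 rows; each row is the pose to reach, as a shift and turn from the pose commanded when the call began, along the tool's axes at that moment, turning the shorter way round; what a row does not reach only later rows make up. A row lasts 1/10 s, in which the tool goes at most 50 mm and 8.59 degrees, less where a joint would pass 70% of its speed; a pose out of reach is approached as far as the arm can. A call with a number of a shift or a turn outside -1 to 1 is refused whole. A call with a gripper value outside its range is refused whole. The fingers move at their own pace and stop on an object; the grip force is fixed at half the most. Time passes only in rows, so rows that repeat a pose let the fingers close. It gives the time, the measured TCP pose, the force, the opening and the grip force at its end, in the units of the state.
- get_obs(): the state, without advancing time (a new reading comes with each control period).
- camera(name): name is "scene" or "top"; returns a dict with "image" (400x640x3 uint8, red, green, blue), "range_z" (400x640 float32, m along the optical axis (not along the pixel's ray), 0 where there is no reading), "intrinsics" (3x3 intrinsics, pixels), "k1" (the pictures are not rectified: a ray, as slopes to the right and down, at radius r is drawn at 1 + k1 r^2 times it, then the intrinsics apply), "rvec" (rotation vector, rad) and "tvec" (3), from world to camera coordinates, as OpenCV has them. Camera axes: x right, y down, z forward; pixel columns grow to the right and rows downward; lengths in m; the calibration is good to about 2 mm. A picture is of the moment at which its call begins.
- hand_in(): hands the job in; it is judged then, once.
Trained networks look in a picture, given as the dict that the camera call returned (one of the last four; its "shot" number tells which), for a name from the list of things; names that differ only in an ending like _2 or _b are one class to them, and where a whole thing is asked for, a point or a joint stands for the part that bears it (a point fixed in the world has none). Each returns a list of dicts, best first, with "conf" (0 to 1); they miss things now and then, are a little off and sometimes report something else, mostly with a low value. They report only what shows in the picture. A call takes as long as a camera call. They do not tell look-alikes from the thing itself.
- search_frame(picture, label): "rect" ([centre column, centre row, width, height] in pixels, round what is visible of it).
- masks_of(picture, label): "mask" (400x640 bool, what is visible of it) and "rect" ([centre column, centre row, width, height] in pixels, round what is visible of it).
The state is a dict: "time_s": time; "q": joint angles; "dq": joint speeds; "joint_efforts": joint torques, N m; "eef_pos": TCP position; "eef_rot": TCP orientation; "wrist_force": force on the tool from outside, world axes, zero at the start; "torque": the same for the moment, N m; "opening": opening from 0.0 (shut) to 1.0 (fully open); "grasp_force": force on a finger pad.
Only numpy, scipy, OpenCV 4.12 (cv2) and the standard library are available. Lean on these libraries where they do the work, as an engineer would, in place of code of your own. Each camera call takes 0.05 s, during which the arm holds its last target. There are 200 camera calls.

## Task

The white cover lies loose on the catches of the grey junction box. Press it down at its four corner pads until every corner has snapped fully home under its catch, then confirm it with a steady, firm push (10 to 20 N, about a second) on the pad in the middle of the cover, and let go. Use no more than a firm finger's force, never as much as 60 N, and leave the things round about where they are.

Things in the scene. Friction and masses are not known exactly. Their poses are not given: they have to be found in the camera images.
- junction_box: grey plastic junction box fixed on a black 3 mm bench mat, 84 (x) x 120 (y) x 55 mm high on a 106 x 126 mm foot plate, two black cable glands at its +y end. Four steel spring catches, 18 mm wide, stand at its long sides (x = +-38, y = +-40 mm). Origin: centre of its underside; z up, y along its length, x away from the robot at yaw 0
- rim_center (a point): centre of the box's rim, 55 mm above its underside; the cover's underside lies 1 to 2 mm above it, on a soft 2 mm rubber gasket, when home. The catches' sloping noses reach 17 mm above the rim and 4 mm in over the cover's edge. Each yields outwards as the edge is pressed past, then springs back.
- cover: loose white plastic cover, 0.18 kg: 84 x 120 mm flange 4 mm thick, raised 70 x 106 mm panel to 8 mm, five round thumb pads to 9.5 mm, tapered lip 14 mm deep underneath that guides it into the box. Origin: centre of the flange's underside; axes as the box. At first it rests on the catch noses, about 12 mm above the rim; home, it lies on the gasket with the noses over its flange
- pad_mid (a point): top of the round pad in the middle of the cover, 9.5 mm above the flange's underside
- pad_nl (a point): top of the cover's near left thumb pad (22 mm across, -24, 40 mm from the cover's centre), beside one catch; home it is 11 mm above the rim
- pad_nr (a point): top of the cover's near right thumb pad (22 mm across, -24, -40 mm from the cover's centre), beside one catch; home it is 11 mm above the rim
- pad_fl (a point): top of the cover's far left thumb pad (22 mm across, 24, 40 mm from the cover's centre), beside one catch; home it is 11 mm above the rim
- pad_fr (a point): top of the cover's far right thumb pad (22 mm across, 24, -40 mm from the cover's centre), beside one catch; home it is 11 mm above the rim
- catch_nl (a joint): near left catch, beside pad_nl: how far it is pushed outwards (m); 0 at rest, about 0.004 while the cover's edge passes it, 0 again when it has snapped over the edge. Pressed at its pad it gives way at about 7 to 20 N, the four not all alike; several at once take the sum
- catch_nr (a joint): near right catch, beside pad_nr: how far it is pushed outwards (m); 0 at rest, about 0.004 while the cover's edge passes it, 0 again when it has snapped over the edge. Pressed at its pad it gives way at about 7 to 20 N, the four not all alike; several at once take the sum
- catch_fl (a joint): far left catch, beside pad_fl: how far it is pushed outwards (m); 0 at rest, about 0.004 while the cover's edge passes it, 0 again when it has snapped over the edge. Pressed at its pad it gives way at about 7 to 20 N, the four not all alike; several at once take the sum
- catch_fr (a joint): far right catch, beside pad_fr: how far it is pushed outwards (m); 0 at rest, about 0.004 while the cover's edge passes it, 0 again when it has snapped over the edge. Pressed at its pad it gives way at about 7 to 20 N, the four not all alike; several at once take the sum
- masking_tape: bystander: roll of masking tape lying flat, 101 mm across, 24 mm high; origin under its centre
- tape_measure: bystander: yellow tape measure, 34 x 88 x 60 mm; origin under its centre
- thread_lock: bystander: small red bottle standing upright, 31 mm across, 98 mm high; origin under its centre
- screwdriver: bystander: screwdriver with blue handle, 178 mm long, 28 mm thick, along its own y; origin under its middle
Mind the look-alikes: they are no part of the job. There is more than one size of the cover; the one meant has the size given above.

How it is judged:
On the way, in this order (a step that is already met when the one before it is completed fails the run):
1. all four corners of the cover are home under their catches (z of each of pad_nl, pad_nr, pad_fl, pad_fr in the frame of rim_center below 0.013 m and value of joint each of catch_nl, catch_nr, catch_fl, catch_fr below 0.0015 m), for 0.2 s.
2. the middle of the cover is pushed with more than 5 N for 0.4 s, the cover staying home (all of step 1 and horizontal distance between the grasp point and pad_mid below 0.02 m and contact force between the fingers and cover above 5 N), for 0.4 s.
At the end, for the whole second after the job is handed in: the cover lies still and level on the box's rim, centred within 5 mm, each corner pad within 2 mm of its home height (11 mm above the rim), the four catches sprung back over its edge to within 1.5 mm (all of step 1 and horizontal distance between cover and rim_center below 0.005 m and linear speed of cover below 0.02 m/s); the robot touches nothing.
It fails at once if the cover is pressed with more than 60 N (contact force between the fingers and cover above 60 N).
It fails at once if the gripper or arm bears on the box or its catches with more than 30 N (contact force between any of the fingers, the arm and junction_box above 30 N).
It fails at once if a bystander is moved more than 30 mm (distance of any of masking_tape, tape_measure, thread_lock, screwdriver from where it was at the start of the episode above 0.03 m).
It also fails if it takes over 72 s, if anything falls off the work surface, if the arm or the gripper's body presses on something with over 40 N, if the wrist force passes 120 N, or if a joint passes its speed limit or range.

## Working session

There is one attempt and no reset: what is moved stays moved. The work goes in short steps, Python scripts to look and compute and a tool call to move; the robot and the scene stay as the last step left them, time stands still between calls to the robot, and variables do not carry over. Pictures are saved under pics/ and viewed, at most 10 in all, crops included, and the job is handed in when it is done.

Besides the shell and the picture viewer there is one more tool, called after "Emit:" as a command line: name --argument value ..., lists and objects as JSON in quotes. play_rows: Moves the arm, as the interface text tells. Its arguments: {"type":"object","properties":{"plan":{"type":"array","items":{"type":"array"}}},"required":["plan"]}

```bash
mkdir -p pics; cat > h.py <<'E'
from bench import *
import numpy as np, cv2
def world(p,mask=None):
    K=p["intrinsics"];R=cv2.Rodrigues(np.array(p["rvec"],float))[0];t=np.array(p["tvec"],float).ravel()
    v,u=np.mgrid[0:400,0:640]
    pts=np.stack([u,v],-1).reshape(-1,1,2).astype(float)
    n=cv2.undistortPoints(pts,np.array(K,float),np.array([p["k1"],0,0,0,0.])).reshape(400,640,2)
    z=p["range_z"];c=np.dstack([n*z[...,None],z])
    return (c-t)@R
E
python3 - <<'E'
from h import *
for n in("scene","top"):
    p=camera(n);cv2.imwrite(f"pics/{n}0.png",p["image"][:,:,::-1])
    W=world(p)
    for l in("cover","junction_box","masking_tape","tape_measure","thread_lock","screwdriver"):
        for d in masks_of(p,l):
            if d["conf"]<.3: continue
            m=d["mask"]&(p["range_z"]>0);q=W[m]
            print(n,l,round(d["conf"],2),np.round(d["rect"]),np.median(q,0).round(3),np.percentile(q,[3,97],axis=0).round(3).tolist())
o=get_obs();print({k:np.round(v,3) for k,v in o.items()})
E
```

```text
scene cover 0.73 [294. 359.  47.  49.] [0.246 0.259 0.014] [[0.209, 0.228, 0.01], [0.284, 0.287, 0.017]]
scene cover 0.64 [309. 188.  59.  46.] [ 0.449 -0.055  0.078] [[0.412, -0.112, 0.073], [0.492, -0.006, 0.082]]
scene junction_box 0.61 [309. 196.  67.  73.] [ 0.415 -0.017  0.037] [[0.396, -0.104, 0.007], [0.496, 0.012, 0.073]]
scene masking_tape 0.6 [208. 272.  49.  50.] [0.5   0.228 0.023] [[0.454, 0.179, 0.004], [0.546, 0.271, 0.027]]
scene tape_measure 0.68 [274. 272.  43.  41.] [0.385 0.155 0.045] [[0.369, 0.103, 0.003], [0.412, 0.182, 0.061]]
scene thread_lock 0.69 [240. 245.  17.  36.] [0.471 0.15  0.054] [[0.462, 0.135, 0.004], [0.485, 0.159, 0.093]]
scene thread_lock 0.46 [310. 184.  53.  47.] [ 0.449 -0.056  0.078] [[0.412, -0.113, 0.073], [0.491, -0.006, 0.082]]
top cover 0.63 [335. 168.  54.  39.] [ 0.452 -0.064  0.077] [[0.411, -0.12, 0.071], [0.494, -0.009, 0.082]]
top cover 0.61 [205. 259.  29.  37.] [0.246 0.255 0.013] [[0.209, 0.226, 0.007], [0.284, 0.286, 0.017]]
top junction_box 0.75 [330. 168.  62.  49.] [ 0.41  -0.037  0.032] [[0.394, -0.113, 0.001], [0.5, 0.0
[... 267 characters left out ...]
17.  14.] [0.473 0.138 0.059] [[0.462, 0.127, 0.003], [0.489, 0.153, 0.095]]
top screwdriver 0.92 [382. 219.  42.  15.] [ 0.328 -0.166  0.023] [[0.317, -0.214, 0.001], [0.346, -0.136, 0.029]]
{'time_s': np.float64(0.7), 'q': array([-1.476,  0.181,  1.607,  0.   ,  1.354, -0.206]), 'dq': array([-0.001, -0.002,  0.   , -0.001, -0.001, -0.001]), 'joint_efforts': array([-1.0000e-03, -4.4472e+01, -3.5161e+01, -0.0000e+00,  0.0000e+00,
       -0.0000e+00]), 'eef_pos': array([ 0.17 , -0.549,  0.231]), 'eef_rot': array([0.   , 0.989, 0.15 , 0.   ]), 'wrist_force': array([-0.415,  0.441,  0.167]), 'torque': array([-0.01 , -0.027,  0.03 ]), 'grasp_force': np.float64(0.0), 'opening': np.float64(1.002)}
```

View pics/scene0.png

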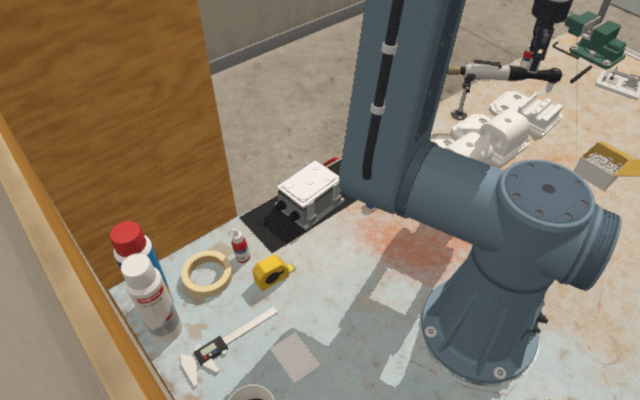

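View pics/top0.png

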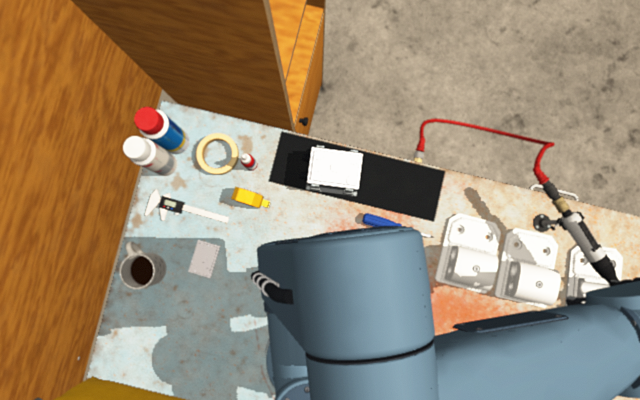

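The scene view shows the cover on the box at about (310,187) px. In the top view it is at (335,168). The plate at (205,258) in the top view is a thin look-alike lying on the bench. The screwdriver is at (382,219), and a cabinet stands to the far left.

```bash
python3 - <<'E'
from h import *
for n in("top","scene"):
    p=camera(n);W=world(p)
    d=[d for d in masks_of(p,"cover") if abs(np.median(W[d["mask"]],0)[0]-.45)<.03][0]
    x0,y0,w,h=d["rect"]
    near=(abs(W[...,0]-.452)<.07)&(abs(W[...,1]+.062)<.085)&(p["range_z"]>0)
    for zr in((.066,.09),(.074,.09)):
        m=near&(W[...,2]>zr[0])&(W[...,2]<zr[1])&(p["image"].min(2)>120)
        q=W[m]; r=cv2.minAreaRect((q[:,:2]*1000).astype(np.float32))
        print(n,zr,m.sum(),r,q.mean(0).round(4),np.median(q[:,2]))
    q=W[d["mask"]&near];r=cv2.minAreaRect((q[:,:2]*1000).astype(np.float32));print("mask",r)
    if 1:
        c=p["image"][int(y0-45):int(y0+45),int(x0-60):int(x0+60),::-1];cv2.imwrite(f"pics/{n}1.png",cv2.resize(c,None,fx=6,fy=6,interpolation=cv2.INTER_CUBIC));print(int(x0-60),int(y0-45))
    hi=(W[...,2]>.1)&(abs(W[...,0]-.5)<.25)&(abs(W[...,1]+.06)<.25)&(p["range_z"]>0)
    print("high",hi.sum(),W[hi].min(0) if hi.any() else "",W[hi].max(0) if hi.any() else "")
E
```

```text
top (0.066, 0.09) 1920 ((452.7602233886719, -64.21029663085938), (120.37898254394531, 96.37751770019531), 81.05192565917969) [ 0.4522 -0.0641  0.0766] 0.07683147497389706
top (0.074, 0.09) 1534 ((452.3843994140625, -64.36262512207031), (119.54324340820312, 96.1877670288086), 81.4211654663086) [ 0.4524 -0.0641  0.0777] 0.07758434358859696
mask ((452.1817321777344, -64.8547592163086), (118.44013977050781, 83.32679748535156), 80.13082885742188)
276 122
high 18327 [ 0.25000567 -0.1152637   0.10003821] [0.74999659 0.18999668 0.80559068]
scene (0.066, 0.09) 1553 ((453.6451721191406, -63.76103210449219), (121.44205474853516, 98.4229965209961), 82.16946411132812) [ 0.4503 -0.0586  0.0779] 0.07828370689003959
scene (0.074, 0.09) 1397 ((452.8078308105469, -63.45123291015625), (121.45115661621094, 97.32579803466797), 81.74116516113281) [ 0.4513 -0.0599  0.0784] 0.07861316937081685
mask ((451.8031005859375, -62.75160217285156), (121.39346313476562, 86.3403091430664), 80.62653350830078)
248 140
high 20401 [0.25000481 0.03427888 0.10029348] [0.63245716 0.1899996  0.59114184]
```

View pics/top1.png

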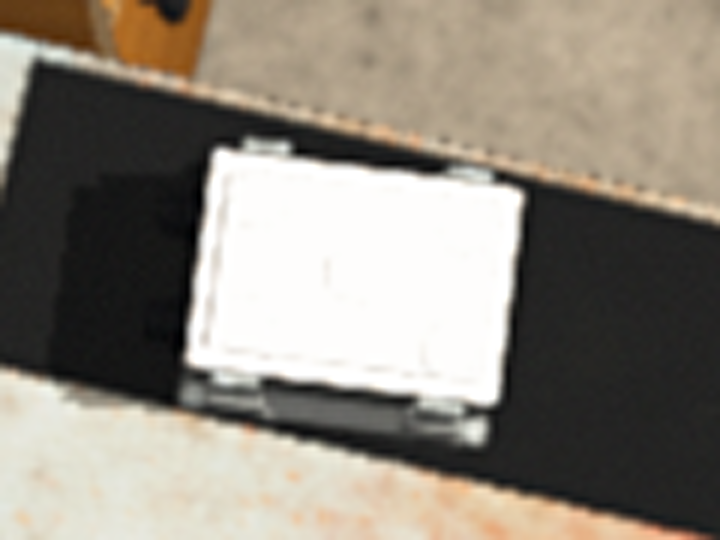

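Emit:
play_rows --plan '[[0, [0.9, -0.85, 0], 0.143], [0, [0.9, -0.85, 0], 0.143], [0, [0.9, -0.85, 0], 0.143], [0, [0.9, -0.85, 0], 0.143], [0, [0.9, -0.85, 0], 0.143], [0, [0.9, -0.85, 0], 0.143], [0, [0.9, -0.85, 0], 0.143], [0, [0.9, -0.85, 0], 0.143], [0, [0.9, -0.85, 0], 0.143], [0, [0.9, -0.85, 0], 0.143]]'

```text
time_s: 1.9
eef_pos: [0.4143, -0.1157, 0.2317]
eef_rot: [0.0, 0.997, -0.074, 0.001]
wrist_force: [0.9, -1.1, 1.0]
opening: -0.001
grasp_force: 0.0
```

```bash
python3 - <<'E'
from h import *
for n,(u0,u1,v0,v1) in {"top":(250,330,0,140),"scene":(120,240,0,210)}.items():
    p=camera(n);W=world(p)[v0:v1,u0:u1].reshape(-1,3)
    for zl in(.03,.1,.2,.3,.45):
        q=W[(W[:,2]>zl)&(W[:,2]<zl+.1)]
        if len(q): print(n,zl,len(q),q.min(0).round(3),q.max(0).round(3), "x<.6:",(q[:,0]<.56).sum())
        q=q[q[:,1]<.1] if len(q) else q
        if len(q): print("   y<.1: minx",q[:,0].min().round(3),q[q[:,0].argmin()].round(3))
    if n=="top":cv2.imwrite("pics/top2.png",p["image"][:,:,::-1])
E
```

```text
top 0.03 446 [0.589 0.038 0.03 ] [0.614 0.136 0.13 ] x<.6: 0
   y<.1: minx 0.589 [0.589 0.044 0.039]
top 0.1 484 [0.589 0.038 0.1  ] [0.612 0.128 0.199] x<.6: 0
   y<.1: minx 0.589 [0.589 0.043 0.135]
top 0.2 2144 [ 0.589 -0.007  0.2  ] [0.783 0.114 0.3  ] x<.6: 0
   y<.1: minx 0.589 [0.589 0.043 0.288]
top 0.3 589 [0.588 0.039 0.3  ] [0.605 0.1   0.4  ] x<.6: 0
   y<.1: minx 0.588 [0.588 0.047 0.397]
top 0.45 722 [0.588 0.039 0.45 ] [0.606 0.08  0.55 ] x<.6: 0
   y<.1: minx 0.588 [0.588 0.044 0.452]
scene 0.03 1863 [0.588 0.039 0.03 ] [0.639 0.229 0.13 ] x<.6: 0
   y<.1: minx 0.588 [0.588 0.048 0.126]
scene 0.1 3690 [0.588 0.039 0.1  ] [0.652 0.273 0.2  ] x<.6: 0
   y<.1: minx 0.588 [0.588 0.046 0.182]
scene 0.2 4508 [0.588 0.041 0.2  ] [0.649 0.261 0.3  ] x<.6: 0
   y<.1: minx 0.588 [0.588 0.047 0.287]
scene 0.3 4802 [0.587 0.042 0.3  ] [0.64 0.23 0.4 ] x<.6: 0
   y<.1: minx 0.587 [0.587 0.047 0.337]
scene 0.45 3572 [0.588 0.042 0.45 ] [0.628 0.184 0.538] x<.6: 0
   y<.1: minx 0.588 [0.588 0.045 0.459]
```

View pics/top2.png

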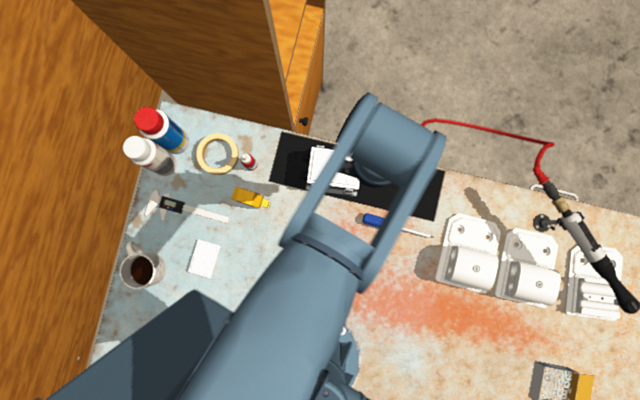

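The top view shows the arm over the right of the box and all bystanders in place. The cabinet face is at x≥0.588, which clears the work. I'm starting with pad_nl.

Emit:
play_rows --plan '[[0, [0.018, -0.242, 0.2], 0], [0, [0.018, -0.242, 0.2], 0], [0, [0.018, -0.242, 0.2], 0], [0, [0.018, -0.242, 0.354], 0], [0, [0.018, -0.242, 0.354], 0], [0, [0.018, -0.242, 0.354], 0], [0, [0.018, -0.242, 0.354], 0]]'

```text
time_s: 2.7
eef_pos: [0.4358, -0.0241, 0.091]
eef_rot: [0.0, 0.997, -0.075, 0.001]
wrist_force: [0.2, 0.5, 0.7]
opening: 0.001
grasp_force: 0.0
```

Emit:
play_rows --plan '[[0, [0, 0, 0.01], 0], [0, [0, 0, 0.02], 0], [0, [0, 0, 0.025], 0], [0, [0, 0, 0.0275], 0], [0, [0, 0, 0.03], 0], [0, [0, 0, 0.0325], 0], [0, [0, 0, 0.0325], 0]]'

```text
time_s: 3.4
eef_pos: [0.4358, -0.0234, 0.0776]
eef_rot: [0.0, 0.997, -0.074, 0.001]
wrist_force: [-1.6, 1.0, 5.6]
opening: -0.003
grasp_force: 2.9
```

Emit:
play_rows --plan '[[0, [0, 0, 0.0025], 0], [0, [0, 0, 0.005], 0], [0, [0, 0, 0.005], 0]]'

```text
time_s: 3.7
eef_pos: [0.436, -0.0234, 0.0757]
eef_rot: [0.0, 0.997, -0.074, 0.001]
wrist_force: [1.0, 0.2, 3.7]
opening: 0.004
grasp_force: 1.7
```

Emit:
play_rows --plan '[[0, [0, 0, 0.0025], 0], [0, [0, 0, 0.005], 0], [0, [0, 0, 0.005], 0]]'

```text
time_s: 4.0
eef_pos: [0.4359, -0.0235, 0.0732]
eef_rot: [0.0, 0.997, -0.074, 0.001]
wrist_force: [2.7, -0.2, 4.3]
opening: 0.002
grasp_force: 2.3
```

Emit:
play_rows --plan '[[0, [0, 0, 0.0025], 0], [0, [0, 0, 0.0025], 0]]'

```text
time_s: 4.2
eef_pos: [0.4359, -0.0235, 0.0724]
eef_rot: [0.0, 0.997, -0.074, 0.001]
wrist_force: [0.4, 0.9, 9.2]
opening: -0.001
grasp_force: 4.4
```

Emit:
play_rows --plan '[[0, [0, 0, 0.0025], 0], [0, [0, 0, 0.005], 0], [0, [0, 0, 0.005], 0]]'

```text
time_s: 4.5
eef_pos: [0.4359, -0.0236, 0.0714]
eef_rot: [0.0, 0.997, -0.074, 0.001]
wrist_force: [-4.9, -0.3, 20.5]
opening: -0.001
grasp_force: 10.7
```

Emit:
play_rows --plan '[[0, [0, 0, 0.0025], 0], [0, [0, 0, 0.0025], 0]]'

```text
time_s: 4.7
eef_pos: [0.436, -0.0238, 0.0708]
eef_rot: [0.001, 0.997, -0.074, 0.001]
wrist_force: [-6.4, 0.3, 26.3]
opening: 0.0
grasp_force: 13.6
```

Emit:
play_rows --plan '[[0, [0, 0, 0.0025], 0], [0, [0, 0, 0.0025], 0]]'

```text
time_s: 4.9
eef_pos: [0.4361, -0.0238, 0.0706]
eef_rot: [0.001, 0.997, -0.074, 0.001]
wrist_force: [-11.1, 0.8, 35.6]
opening: -0.0
grasp_force: 18.3
```

Emit:
play_rows --plan '[[0, [0, 0, -0.055], 0], [0, [0, 0, -0.055], 0], [0, [0, 0.194, -0.055], 0], [0, [0, 0.194, -0.055], 0], [0, [0, 0.194, -0.055], 0], [0, [0, 0.194, -0.055], 0], [0, [0, 0.194, -0.04], 0], [0, [0, 0.194, -0.03], 0], [0, [0, 0.194, -0.025], 0], [0, [0, 0.194, -0.025], 0]]'

```text
time_s: 5.9
eef_pos: [0.423, -0.0991, 0.0771]
eef_rot: [-0.0, 0.997, -0.074, -0.001]
wrist_force: [0.1, 0.6, -0.1]
opening: 0.0
grasp_force: 0.0
```

```bash
python3 - <<'E'
from h import *
p=camera("scene");c=p["image"][145:235,248:368,::-1];cv2.imwrite("pics/s3.png",cv2.resize(c,None,fx=6,fy=6,interpolation=cv2.INTER_CUBIC))
E
```

```text
(no output)
```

View pics/s3.png

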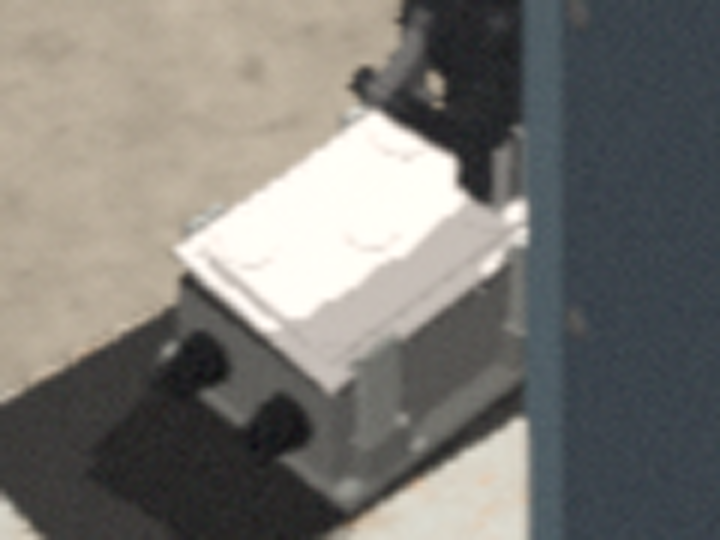

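The crop shows the near-left corner (bottom, ~(340,375)) sunk under its catch, with the other corners still up. Next is pad_nr.

Emit:
play_rows --plan '[[0, [0, 0, 0.0025], 0], [0, [0, 0, 0.005], 0], [0, [0, 0, 0.0075], 0], [0, [0, 0, 0.0075], 0]]'

```text
time_s: 6.35
eef_pos: [0.4234, -0.0999, 0.0746]
eef_rot: [-0.0, 0.997, -0.074, -0.0]
wrist_force: [1.0, 0.5, 0.1]
opening: 0.002
grasp_force: 0.0
```

Emit:
play_rows --plan '[[0, [0, 0, 0.0025], 0], [0, [0, 0, 0.005], 0], [0, [0, 0, 0.005], 0]]'

```text
time_s: 6.65
eef_pos: [0.4233, -0.0998, 0.0725]
eef_rot: [-0.0, 0.997, -0.074, -0.0]
wrist_force: [-0.6, -0.8, 0.5]
opening: -0.002
grasp_force: 0.0
```

Emit:
play_rows --plan '[[0, [0, 0, 0.0025], 0], [0, [0, 0, 0.005], 0], [0, [0, 0, 0.005], 0]]'

```text
time_s: 6.95
eef_pos: [0.4236, -0.1, 0.0714]
eef_rot: [0.0, 0.997, -0.074, -0.0]
wrist_force: [-4.4, 1.2, 9.5]
opening: 0.001
grasp_force: 5.1
```

Emit:
play_rows --plan '[[0, [0, 0, 0.0025], 0], [0, [0, 0, 0.005], 0], [0, [0, 0, 0.005], 0]]'

```text
time_s: 7.25
eef_pos: [0.4238, -0.1001, 0.0703]
eef_rot: [0.0, 0.997, -0.074, -0.0]
wrist_force: [-8.3, 3.0, 20.8]
opening: 0.0
grasp_force: 10.8
```

Emit:
play_rows --plan '[[0, [0, 0, 0.0025], 0], [0, [0, 0, 0.0025], 0]]'

```text
time_s: 7.45
eef_pos: [0.4239, -0.1002, 0.07]
eef_rot: [0.0, 0.997, -0.074, -0.0]
wrist_force: [-11.4, 4.3, 29.1]
opening: -0.001
grasp_force: 15.1
```

Emit:
play_rows --plan '[[0, [0, 0, -0.0675], 0], [0, [0, 0, -0.0675], 0], [0, [0.115, 0, -0.0675], 0], [0, [0.115, 0, -0.0675], 0], [0, [0.115, 0, -0.0675], 0], [0, [0.115, 0, -0.0675], 0], [0, [0.115, 0, -0.05], 0], [0, [0.115, 0, -0.0375], 0], [0, [0.115, 0, -0.0375], 0]]'

```text
time_s: 8.35
eef_pos: [0.4679, -0.1063, 0.0817]
eef_rot: [-0.0, 0.997, -0.074, -0.001]
wrist_force: [-1.6, 0.2, 0.2]
opening: -0.0
grasp_force: 0.0
```

Emit:
play_rows --plan '[[0, [0, 0, 0.0025], 0], [0, [0, 0, 0.005], 0], [0, [0, 0, 0.0075], 0], [0, [0, 0, 0.0075], 0]]'

```text
time_s: 8.75
eef_pos: [0.4689, -0.1067, 0.0797]
eef_rot: [-0.0, 0.997, -0.074, 0.0]
wrist_force: [0.1, 0.3, -0.2]
opening: -0.0
grasp_force: 0.0
```

Emit:
play_rows --plan '[[0, [0, 0, 0.0025], 0], [0, [0, 0, 0.005], 0], [0, [0, 0, 0.005], 0]]'

```text
time_s: 9.05
eef_pos: [0.4688, -0.1066, 0.0775]
eef_rot: [-0.0, 0.997, -0.074, -0.0]
wrist_force: [-0.6, 0.0, 0.3]
opening: -0.001
grasp_force: 0.0
```

Emit:
play_rows --plan '[[0, [0, 0, 0.0025], 0], [0, [0, 0, 0.005], 0], [0, [0, 0, 0.005], 0]]'

```text
time_s: 9.35
eef_pos: [0.4692, -0.1067, 0.0762]
eef_rot: [0.0, 0.997, -0.074, 0.0]
wrist_force: [-2.4, 1.2, 5.9]
opening: -0.003
grasp_force: 3.2
```

Emit:
play_rows --plan '[[0, [0, 0, 0.0025], 0], [0, [0, 0, 0.005], 0], [0, [0, 0, 0.005], 0]]'

```text
time_s: 9.65
eef_pos: [0.4693, -0.1068, 0.0748]
eef_rot: [0.0, 0.997, -0.074, 0.0]
wrist_force: [-4.4, 1.6, 12.2]
opening: -0.001
grasp_force: 6.1
```

Emit:
play_rows --plan '[[0, [0, 0, 0.0025], 0], [0, [0, 0, 0.005], 0], [0, [0, 0, 0.005], 0]]'

```text
time_s: 9.95
eef_pos: [0.4694, -0.1067, 0.0733]
eef_rot: [0.0, 0.997, -0.074, 0.0]
wrist_force: [-5.6, 2.6, 16.9]
opening: -0.002
grasp_force: 8.5
```

Emit:
play_rows --plan '[[0, [0, 0, 0.0025], 0], [0, [0, 0, 0.005], 0], [0, [0, 0, 0.005], 0]]'

```text
time_s: 10.25
eef_pos: [0.4691, -0.1067, 0.0697]
eef_rot: [0.0, 0.997, -0.074, 0.0]
wrist_force: [0.7, -1.0, 2.4]
opening: -0.003
grasp_force: 0.9
```

Emit:
play_rows --plan '[[0, [0, 0, 0.0025], 0], [0, [0, 0, 0.005], 0], [0, [0, 0, 0.005], 0]]'

```text
time_s: 10.55
eef_pos: [0.4693, -0.1068, 0.0681]
eef_rot: [0.0, 0.997, -0.074, 0.0]
wrist_force: [-2.3, 1.6, 7.4]
opening: 0.001
grasp_force: 3.9
```

Emit:
play_rows --plan '[[0, [0, 0, 0.0025], 0], [0, [0, 0, 0.005], 0], [0, [0, 0, 0.005], 0]]'

```text
time_s: 10.85
eef_pos: [0.4694, -0.1068, 0.0675]
eef_rot: [0.0, 0.997, -0.074, 0.0]
wrist_force: [-6.4, 3.7, 21.9]
opening: 0.001
grasp_force: 11.0
```

Emit:
play_rows --plan '[[0, [0, 0, 0.0025], 0], [0, [0, 0, 0.0025], 0]]'

```text
time_s: 11.05
eef_pos: [0.4694, -0.1069, 0.0674]
eef_rot: [0.0, 0.997, -0.074, -0.0]
wrist_force: [-11.9, 5.6, 32.5]
opening: -0.001
grasp_force: 16.0
```

Emit:
play_rows --plan '[[0, [0, 0, -0.075], 0], [0, [0, 0, -0.075], 0], [0, [0, -0.2, -0.075], 0], [0, [0, -0.2, -0.075], 0], [0, [0, -0.2, -0.075], 0], [0, [0, -0.2, -0.075], 0], [0, [0, -0.2, -0.05], 0], [0, [0, -0.2, -0.04], 0], [0, [0, -0.2, -0.035], 0], [0, [0, -0.2, -0.035], 0]]'

```text
time_s: 12.05
eef_pos: [0.4803, -0.028, 0.078]
eef_rot: [-0.0, 0.997, -0.075, -0.001]
wrist_force: [0.8, -0.5, -0.5]
opening: -0.0
grasp_force: 0.0
```

Emit:
play_rows --plan '[[0, [0, 0, 0.0025], 0], [0, [0, 0, 0.005], 0], [0, [0, 0, 0.005], 0]]'

```text
time_s: 12.35
eef_pos: [0.4808, -0.0276, 0.0767]
eef_rot: [0.0, 0.997, -0.074, 0.0]
wrist_force: [-0.3, 1.1, 0.5]
opening: -0.006
grasp_force: 0.0
```

Emit:
play_rows --plan '[[0, [0, 0, 0.0025], 0], [0, [0, 0, 0.005], 0], [0, [0, 0, 0.005], 0]]'

```text
time_s: 12.65
eef_pos: [0.4807, -0.0275, 0.0746]
eef_rot: [-0.0, 0.997, -0.074, -0.0]
wrist_force: [-0.4, -0.1, -0.5]
opening: 0.001
grasp_force: 0.0
```

Emit:
play_rows --plan '[[0, [0, 0, 0.0025], 0], [0, [0, 0, 0.005], 0], [0, [0, 0, 0.005], 0]]'

```text
time_s: 12.95
eef_pos: [0.4806, -0.0275, 0.0725]
eef_rot: [-0.0, 0.997, -0.074, -0.0]
wrist_force: [-0.2, -0.4, 0.1]
opening: -0.002
grasp_force: 0.0
```

Emit:
play_rows --plan '[[0, [0, 0, 0.0025], 0], [0, [0, 0, 0.005], 0], [0, [0, 0, 0.005], 0]]'

```text
time_s: 13.25
eef_pos: [0.4807, -0.0275, 0.0705]
eef_rot: [-0.0, 0.997, -0.074, -0.0]
wrist_force: [0.3, -0.4, -0.0]
opening: 0.003
grasp_force: 0.0
```

Emit:
play_rows --plan '[[0, [0, 0, 0.0025], 0], [0, [0, 0, 0.005], 0], [0, [0, 0, 0.005], 0]]'

```text
time_s: 13.55
eef_pos: [0.4809, -0.0276, 0.0688]
eef_rot: [0.0, 0.997, -0.074, 0.0]
wrist_force: [-0.3, 0.4, 1.8]
opening: -0.003
grasp_force: 1.2
```

Emit:
play_rows --plan '[[0, [0, 0, 0.0025], 0], [0, [0, 0, 0.005], 0], [0, [0, 0, 0.005], 0]]'

```text
time_s: 13.85
eef_pos: [0.4809, -0.0276, 0.0676]
eef_rot: [0.0, 0.997, -0.074, 0.0]
wrist_force: [-3.4, 1.1, 10.9]
opening: -0.0
grasp_force: 5.6
```

Emit:
play_rows --plan '[[0, [0, 0, 0.0025], 0], [0, [0, 0, 0.0025], 0]]'

```text
time_s: 14.05
eef_pos: [0.481, -0.0276, 0.0675]
eef_rot: [0.0, 0.997, -0.074, -0.0]
wrist_force: [-8.6, 1.5, 20.1]
opening: 0.0
grasp_force: 10.4
```

Emit:
play_rows --plan '[[0, [0, 0, 0.0025], 0], [0, [0, 0, 0.0025], 0]]'

```text
time_s: 14.25
eef_pos: [0.481, -0.0276, 0.0674]
eef_rot: [0.0, 0.997, -0.074, -0.0]
wrist_force: [-12.0, 2.2, 31.2]
opening: -0.001
grasp_force: 15.4
```

Emit:
play_rows --plan '[[0, [0, 0, -0.06], 0], [0, [0, 0, -0.06], 0], [0, [-0.115, 0, -0.06], 0], [0, [-0.115, 0, -0.06], 0], [0, [-0.115, 0, -0.06], 0], [0, [-0.115, 0, -0.06], 0], [0, [-0.115, 0, -0.04], 0], [0, [-0.115, 0, -0.03], 0], [0, [-0.115, 0, -0.02], 0], [0, [-0.115, 0, -0.02], 0]]'

```text
time_s: 15.25
eef_pos: [0.4349, -0.0206, 0.0718]
eef_rot: [-0.0, 0.997, -0.074, -0.001]
wrist_force: [0.4, 0.2, 0.1]
opening: 0.002
grasp_force: 0.0
```

Emit:
play_rows --plan '[[0, [0, 0, 0.0025], 0], [0, [0, 0, 0.005], 0], [0, [0, 0, 0.005], 0]]'

```text
time_s: 15.55
eef_pos: [0.4353, -0.0208, 0.0707]
eef_rot: [0.0, 0.997, -0.074, 0.0]
wrist_force: [0.2, 0.2, 0.1]
opening: 0.001
grasp_force: 0.0
```

Emit:
play_rows --plan '[[0, [0, 0, 0.0025], 0], [0, [0, 0, 0.005], 0], [0, [0, 0, 0.005], 0]]'

```text
time_s: 15.85
eef_pos: [0.4354, -0.0208, 0.0688]
eef_rot: [0.0, 0.997, -0.074, 0.0]
wrist_force: [-0.3, -0.2, 1.9]
opening: 0.001
grasp_force: 1.0
```

Emit:
play_rows --plan '[[0, [0, 0, 0.0025], 0], [0, [0, 0, 0.005], 0], [0, [0, 0, 0.0075], 0], [0, [0, 0, 0.0075], 0]]'

```text
time_s: 16.25
eef_pos: [0.4355, -0.0208, 0.0674]
eef_rot: [0.0, 0.997, -0.074, -0.0]
wrist_force: [-9.4, 3.0, 23.4]
opening: -0.0
grasp_force: 11.8
```

Emit:
play_rows --plan '[[0, [0, 0, -0.05], 0], [0, [0, 0, -0.05], 0], [0, [0, 0.2, -0.05], 0], [0, [0, 0.2, -0.05], 0], [0, [0, 0.2, -0.05], 0], [0, [0, 0.2, -0.03], 0], [0, [0, 0.2, -0.015], 0], [0, [0, 0.2, -0.01], 0], [0, [0, 0.2, -0.005], 0], [0, [0, 0.2, -0.005], 0]]'

```text
time_s: 17.25
eef_pos: [0.4226, -0.0987, 0.0677]
eef_rot: [-0.0, 0.997, -0.073, -0.001]
wrist_force: [-5.6, 1.9, 10.6]
opening: -0.002
grasp_force: 5.3
```

Emit:
play_rows --plan '[[0, [0, 0, 0.0025], 0], [0, [0, 0, 0.0025], 0], [0, [0, 0, -0.07], 0], [0, [0, 0, -0.07], 0], [0, [0.0575, -0.1, -0.07], 0], [0, [0.0575, -0.1, -0.07], 0], [0, [0.0575, -0.1, -0.07], 0], [0, [0.0575, -0.1, -0.07], 0]]'

```text
time_s: 18.05
eef_pos: [0.4514, -0.0635, 0.095]
eef_rot: [-0.0, 0.997, -0.074, -0.001]
wrist_force: [-0.2, -0.2, -0.1]
opening: 0.002
grasp_force: 0.0
```

```bash
python3 - <<'E'
from h import *
p=camera("scene");c=p["image"][145:235,248:368,::-1];cv2.imwrite("pics/s4.png",cv2.resize(c,None,fx=6,fy=6,interpolation=cv2.INTER_CUBIC))
print(get_obs()["eef_pos"])
E
```

```text
[ 0.45135755 -0.06373971  0.09507358]
```

View pics/s4.png

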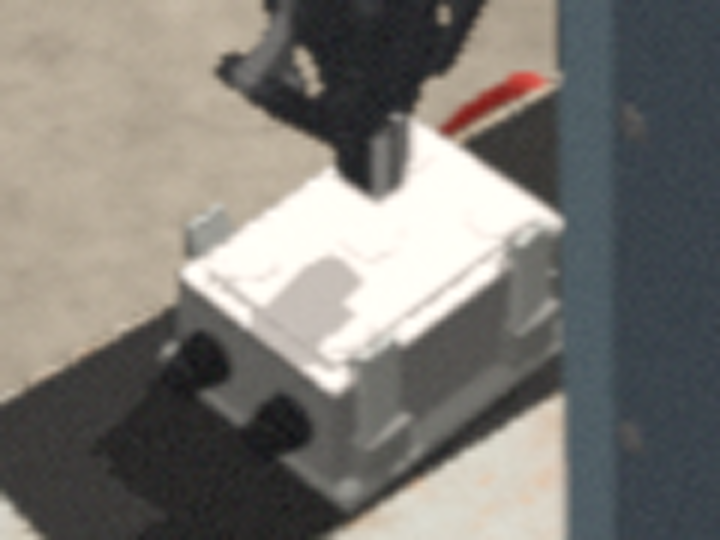

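The cover lies level, with the catch at bottom (~(375,350)), right and far left all standing over its flange. Now the push on the middle pad.

Emit:
play_rows --plan '[[0, [0, 0, 0.04], 0], [0, [0, 0, 0.055], 0], [0, [0, 0, 0.06], 0], [0, [0, 0, 0.065], 0], [0, [0, 0, 0.0675], 0], [0, [0, 0, 0.07], 0], [0, [0, 0, 0.07], 0]]'

```text
time_s: 18.8
eef_pos: [0.4522, -0.064, 0.0684]
eef_rot: [0.0, 0.997, -0.074, 0.0]
wrist_force: [-3.0, 0.2, 6.5]
opening: 0.0
grasp_force: 3.3
```

Emit:
play_rows --plan '[[0, [0, 0, 0.002], 0], [0, [0, 0, 0.002], 0], [0, [0, 0, 0.002], 0]]'

```text
time_s: 19.1
eef_pos: [0.4522, -0.064, 0.0679]
eef_rot: [0.0, 0.997, -0.074, -0.0]
wrist_force: [-4.8, 0.2, 10.3]
opening: 0.005
grasp_force: 5.0
```

Emit:
play_rows --plan '[[0, [0, 0, 0.0015], 0], [0, [0, 0, 0.0015], 0], [0, [0, 0, 0.0015], 0], [0, [0, 0, 0.0015], 0], [0, [0, 0, 0.0015], 0], [0, [0, 0, 0.0015], 0], [0, [0, 0, 0.0015], 0], [0, [0, 0, 0.0015], 0], [0, [0, 0, 0.0015], 0], [0, [0, 0, 0.0015], 0]]'

```text
time_s: 20.1
eef_pos: [0.4522, -0.064, 0.0676]
eef_rot: [0.0, 0.997, -0.074, -0.0]
wrist_force: [-6.4, -0.4, 12.4]
opening: 0.001
grasp_force: 6.3
```

Emit:
play_rows --plan '[[0, [0, 0, 0], 0], [0, [0, 0, 0], 0], [0, [0, 0, -0.05], 0], [0, [0, 0, -0.2], 0], [0, [0, 0, -0.2], 0], [0, [0, 0, -0.2], 0], [0, [0, 0, -0.2], 0]]'

```text
time_s: 20.8
eef_pos: [0.4517, -0.0635, 0.1457]
eef_rot: [-0.0, 0.997, -0.074, -0.0]
wrist_force: [-0.4, 0.5, -1.4]
opening: -0.003
grasp_force: 0.0
```

```bash
python3 - <<'E'
from h import *
p=camera("scene");W=world(p);print(get_obs()["eef_pos"])
a=np.deg2rad(-8.5);X=np.array([np.cos(a),np.sin(a)]);Y=np.array([-X[1],X[0]])
d=W[...,:2]-[.4525,-.064];bx,by=d@X,d@Y
for n,x,y in(("nl",-24,40),("nr",-24,-40),("fl",24,40),("fr",24,-40),("mid",0,0)):
    m=(np.hypot(bx-x/1e3,by-y/1e3)<.009)&(p["range_z"]>0)
    print(n,m.sum(),np.median(W[...,2][m]).round(4))
c=p["image"][145:235,248:368,::-1];cv2.imwrite("pics/s5.png",cv2.resize(c,None,fx=6,fy=6,interpolation=cv2.INTER_CUBIC))
E
```

```text
[ 0.45119308 -0.06332369  0.14498589]
nl 139 0.3421
nr 37 0.0695
fl 57 0.0706
fr 32 0.0697
mid 42 0.0695
```

View pics/s5.png

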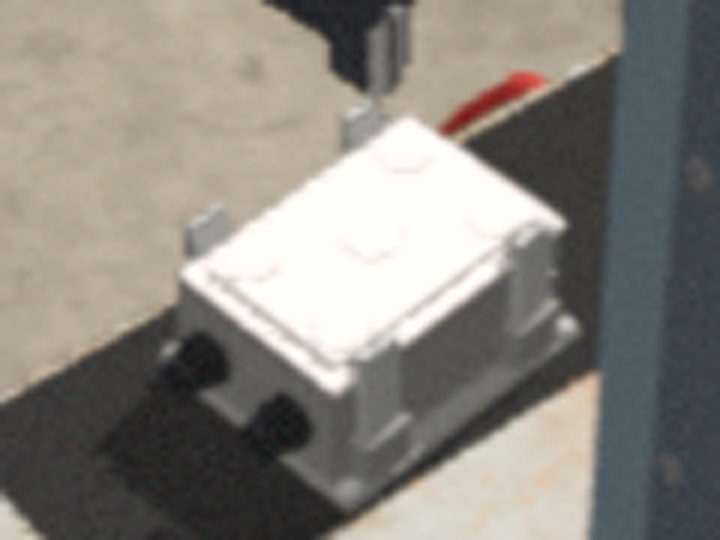

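All four catches stand over the level cover, and pad heights read about 0.0695–0.0706 m against 0.069 expected. The near-left height reading is spoiled because the arm falls into its sample, but in the picture that corner lies flat under its catch.

```bash
python3 -c "
from bench import *
print(hand_in())"
```

```text
the job is handed in; nothing more can be done
None
```

I pressed the cover home at all four corners (highest wrist force read about 36 N), confirmed it with a push of about 10–12 N for over a second on the middle pad, drew the arm clear and handed the job in; no verdict was returned.

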